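# Pack the storage rack and close up its sliding stop

### The arm

A 6-joint arm with a two-finger parallel gripper is mounted at the origin on a cart in front of the work surface, level with it; the furniture and walls round the work are solid. World frame = base frame: x ahead of the robot, y to its left, z up, the work surface at z = 0. Lengths are in m, angles in rad, forces in N, time in s.
With the tool pointing down it reaches from about 0.3 to 0.775 m from the base axis. Payload 14.6 kg.
Tool frame: the origin (TCP) lies at the very end of the fingers, on their centre line; the grasp point (between the pads) lies 19 mm behind it; z points along the fingers, y is the line along which they close (so a half turn about z gives the same grasp; the last joint's range is limited). The gripper opens to 94 mm and grips with 3 to 60 N. Pads are 16 mm wide; open, the fingers measure 119 mm over their backs; the gripper's body (75 mm by 177 mm) begins 78 mm behind the grasp point.
Start: joints at [-1.389, 0.3, 1.521, -0, 1.321, -0.067], TCP at [0.135, -0.533, 0.205] pointing down, gripper open.
Joint ranges: [-3.03, 3.03], [-0.79, 2.21], [0.23, 2.52], [-1.04, 4.18], [0, 3.07], [-2.55, 2.55]. Speed limits (rad/s): [2.22, 2.22, 2.57, 3.14, 3.14, 3.14].

### API

Orientations are given as [roll, pitch, yaw] about the fixed x, y, z axes, in that order (R = Rz(yaw) Ry(pitch) Rx(roll)).
In Python, from station import ctrl gives the robot as it stands.
- The arm moves only by the shell command python3 -m pendant 'ROWS' [OPENING] [FORCE]. ROWS is JSON, a list of rows, each a list of 2 entries, a list of its own where there are three numbers: the shift along the world's x, y, z in cm, then the turn about the world's z in rad. A call has 1 to 20 rows; each row shifts and turns the commanded pose from where the row before left it; what a row does not reach is not made up. A row lasts 1/12 s, in which the tool goes at most 41.7 mm and 7.16 degrees, less where a joint would pass 70% of its speed; a pose out of reach is approached as far as the arm can. A call is refused whole if a number of a shift passes 4.17 or a number of a turn 0.125, either way. A call with a gripper value outside its range is refused whole. OPENING is the opening, from 0 (shut) to 1 (fully open), set as the call begins (- or left out, the last holds). The fingers move at their own pace and stop on an object; FORCE is the grip in N (left out, the last holds). Time passes only in rows, so rows that do not move let the fingers close. It gives the time, the measured TCP pose, the force, the opening and the grip force at its end, in the units of the state.
- ctrl.get_obs(): the state, without advancing time (a new reading comes with each control period).
- ctrl.camera(name): name is "side" or "top" or "wrist"; returns a dict with "color" (400x640x3 uint8, red, green, blue), "intrinsics" (3x3 intrinsics, pixels), "camera_from_world" (4x4, takes a point from world to camera coordinates). Camera axes: x right, y down, z forward; pixel columns grow to the right and rows downward; lengths in m; the calibration is good to about 2 mm. A picture is of the moment at which its call begins. There is no depth.
- ctrl.hand_in(): hands the job in; it is judged then, once.
The state is a dict: "time_s": time; "qpos": joint angles; "joint_vel": joint speeds; "tau": joint torques, N m; "ee_pos": TCP position; "eef_rot": TCP orientation; "force": force on the tool from outside, world axes, zero at the start; "moment": the same for the moment, N m; "grip_width": finger opening in m; "grip_force": force on a finger pad.
Only numpy, scipy, OpenCV 4.12 (cv2) and the standard library are available. Lean on these libraries where they do the work, as an engineer would, in place of code of your own. Each camera call takes 0.05 s, during which the arm holds its last target. There are 200 camera calls.

### The job

Stand the blue carton and the tall spice jar upright in the wooden storage rack, on its floor between the end wall and the sliding stop, in one row with the short jar that is already there (in any order; the carton only fits with its broad face towards the front or back of the rack). Then push the sliding stop towards the end wall until the three stand snug between wall and stop with no gap left, and let go. Leave the lemon and the low round tin where they are.

Things in the scene. Friction and masses are not known exactly. Their poses are not given: they have to be found in the camera images.
- rack: low wooden storage rack, fixed to the worktop, 78 x 340 mm. Origin: centre of its underside, on the worktop. x points across the row to its back, y along the row from the end wall to the stop, z up. Its floor is 8 mm above the worktop; lips along front and back stand 26 mm above the worktop (18 above the floor) and leave 62 mm between them, centred on x = 0. The fixed end wall at its -y end is 14 mm thick and 88 mm high above the worktop
- rack_wall (a point): point on the rack floor, at the middle of the foot of the end wall's inner face (rack y = -155 mm, z = 8 mm); axes as the rack's
- stop (a joint): travel of the sliding stop towards the end wall, m: the clear length between wall and stop is 0.230 minus this value, so the three things in one row (66 + 45 + 52 mm) are snug at about 0.067. Starts between 0 and 0.01, can go to 0.2. About 3 N of friction to slide it; it stays where it is left
- stop_face (a point): foot of the middle of the stop's flat inner face, at the height of the rack floor; axes as the rack's. The face board is 58 mm wide, 10 mm thick and reaches 74 mm above the rack floor
- stop_push (a point): middle of the outer face (the +y face, away from the end wall) of the upright push board at the back end of the stop, 85 mm behind its inner face and 48 mm above the worktop; the board is 58 mm wide, 12 mm thick and its top is 70 mm above the worktop. Push it in the rack's -y direction; axes as the rack's
- carton: blue printed carton standing loose on the worktop, 52 mm (its x) by 66 mm (its y) by 128 mm high, about 0.18 kg. Origin: centre of its underside. It fits between the lips only with its 66 mm side along the row (its y along the rack's y, either way round)
- tall_jar: slim round spice jar with a label and a red screw cap standing loose on the worktop, 45 mm in diameter, 108 mm high, about 0.11 kg. Origin: centre of its underside
- short_jar: small round jar with a white lid, 52 mm in diameter, 70 mm high, about 0.16 kg, standing loose on the rack floor near the end wall at the start (up to 15 mm off it). Origin: centre of its underside
- lemon: lemon on the worktop, 78 x 55 x 56 mm, a bystander. Origin: under its centre
- salve_tin: low round tin with a grey lid, 69 mm in diameter, 41 mm high, on the worktop, a bystander. Origin: centre of its underside
Not all that is in view belongs to the job. Leave any turquoise look-alike of the tall_jar alone.

How it is judged:
On the way:
1. carton, tall jar and short jar stand upright and released on the rack floor, in the row between end wall and stop (x of carton in the frame of rack between -0.012 and 0.012 m and y of carton in the frame of stop_face below -0.028 m and y of carton in the frame of rack_wall above 0.028 m and z of carton in the frame of rack_wall between -0.005 and 0.005 m and angle between each of carton, tall_jar, short_jar's own z axis and vertical below 0.1 rad and linear speed of each of carton, tall_jar, short_jar below 0.02 m/s and contact force between each of carton, tall_jar, short_jar and the fingers below 0.05 N and x of tall_jar in the frame of rack between -0.012 and 0.012 m and y of tall_jar in the frame of stop_face below -0.0175 m and y of tall_jar in the frame of rack_wall above 0.0175 m and z of tall_jar in the frame of rack_wall between -0.005 and 0.005 m and x of short_jar in the frame of rack between -0.012 and 0.012 m and y of short_jar in the frame of stop_face below -0.021 m and y of short_jar in the frame of rack_wall above 0.021 m and z of short_jar in the frame of rack_wall between -0.005 and 0.005 m), for 0.2 s.
At the end, for the whole second after the job is handed in: carton, tall jar and short jar stand at rest on the rack floor (within 5 mm), upright (within 0.1 rad), in one row between the lips (within 12 mm of the middle line), between end wall and stop, and the stop has travelled more than 0.063 m, which leaves at most about 5 mm of slack in the whole row (x of carton in the frame of rack between -0.012 and 0.012 m and y of carton in the frame of stop_face below -0.028 m and y of carton in the frame of rack_wall above 0.028 m and z of carton in the frame of rack_wall between -0.005 and 0.005 m and angle between each of carton, tall_jar, short_jar's own z axis and vertical below 0.1 rad and linear speed of each of carton, tall_jar, short_jar below 0.02 m/s and x of tall_jar in the frame of rack between -0.012 and 0.012 m and y of tall_jar in the frame of stop_face below -0.0175 m and y of tall_jar in the frame of rack_wall above 0.0175 m and z of tall_jar in the frame of rack_wall between -0.005 and 0.005 m and x of short_jar in the frame of rack between -0.012 and 0.012 m and y of short_jar in the frame of stop_face below -0.021 m and y of short_jar in the frame of rack_wall above 0.021 m and z of short_jar in the frame of rack_wall between -0.005 and 0.005 m and value of joint stop above 0.063 m and velocity of joint stop below 0.005 m/s); the robot touches nothing.
It fails at once if the lemon is shoved more than 30 mm (distance of lemon from where it was at the start of the episode above 0.03 m).
It fails at once if the low round tin is shoved more than 30 mm (distance of salve_tin from where it was at the start of the episode above 0.03 m).
It also fails if it takes over 58 s, if anything falls off the work surface, if the arm or the gripper's body presses on something with over 40 N, if the wrist force passes 120 N, or if a joint passes its speed limit or range.

## Working session

There is one attempt and no reset: what is moved stays moved. The work goes in short steps, Python scripts to look and compute and a shell command to move; the robot and the scene stay as the last step left them, time stands still between calls to the robot, and variables do not carry over. Pictures are saved under pics/ and viewed, at most 10 in all, crops included, and the job is handed in when it is done.

```bash
mkdir -p pics
cat > h.py <<'E'
import numpy as np, cv2, json
from station import ctrl
def snap(n,f):
    c=ctrl.camera(n); cv2.imwrite(f'pics/{f}.png',c['color'][...,::-1])
    np.savez(f'pics/{f}.npz',K=c['intrinsics'],T=c['camera_from_world'],c=c['color'])
def px2w(f,u,v,z):
    d=np.load(f'pics/{f}.npz');K,T=d['K'],d['T'];R,t=T[:3,:3],T[:3,3]
    o=-R.T@t; r=R.T@np.linalg.inv(K)@np.array([u,v,1.])
    return (o+r*(z-o[2])/r[2]).round(4)
def w2px(f,p):
    d=np.load(f'pics/{f}.npz');K,T=d['K'],d['T'];q=K@(T[:3,:3]@np.array(p)+T[:3,3]);return (q[:2]/q[2]).round(1)
E
python3 - <<'E'
from h import *
snap('top','t0');snap('side','s0')
for f in('t0','s0'):
    d=np.load(f'pics/{f}.npz');T=d['T'];print(-T[:3,:3].T@T[:3,3],T[:3,:3].round(2).tolist())
o=ctrl.get_obs();print(o['time_s'],o['eef_rot'],o['ee_pos'])
E
```

```text
[0.47492337 0.20332793 1.14250125] [[-0.01, -1.0, 0.01], [-1.0, 0.01, -0.07], [0.07, -0.01, -1.0]]
[0.44873478 0.99627129 0.82233905] [[-0.99, -0.16, 0.0], [-0.11, 0.67, -0.74], [0.12, -0.73, -0.68]]
0.1 [-3.14057966e+00 -4.18870043e-05  2.48812021e-01] [ 0.13538756 -0.5328447   0.20495124]
```

View pics/t0.png

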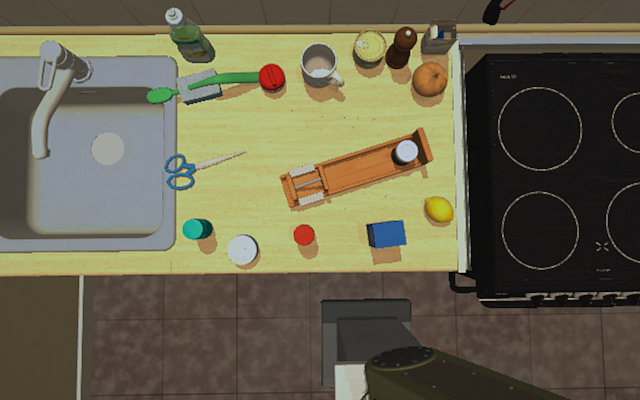

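View pics/s0.png

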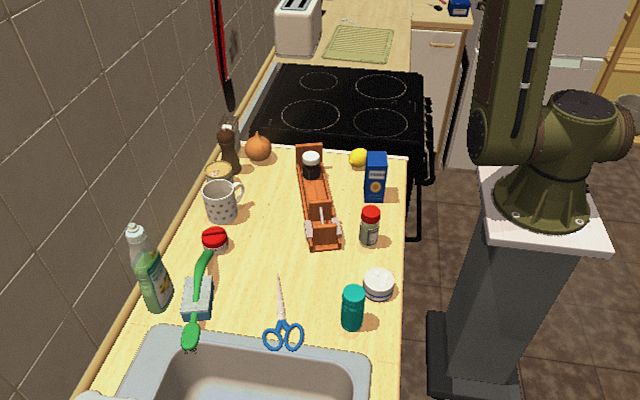

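Top view: the red-capped jar at (304,235) fits the tall jar. The turquoise one at (197,229) is the look-alike. The carton is at (386,234), the rack runs from (290,190) to (425,148), the short jar is at (406,152), the lemon at (438,209) and the tin at (242,250). I'll confirm with a crop.

Run:
```python
from h import *
a=cv2.imread('pics/t0.png')[120:255,272:472]; b=cv2.imread('pics/s0.png')[135:335,280:410]
cv2.imwrite('pics/c1.png',cv2.resize(a,None,fx=4,fy=4,interpolation=cv2.INTER_CUBIC))
cv2.imwrite('pics/c2.png',cv2.resize(b,None,fx=3,fy=3,interpolation=cv2.INTER_CUBIC))
```

```text
(no output)
```

View pics/c1.png

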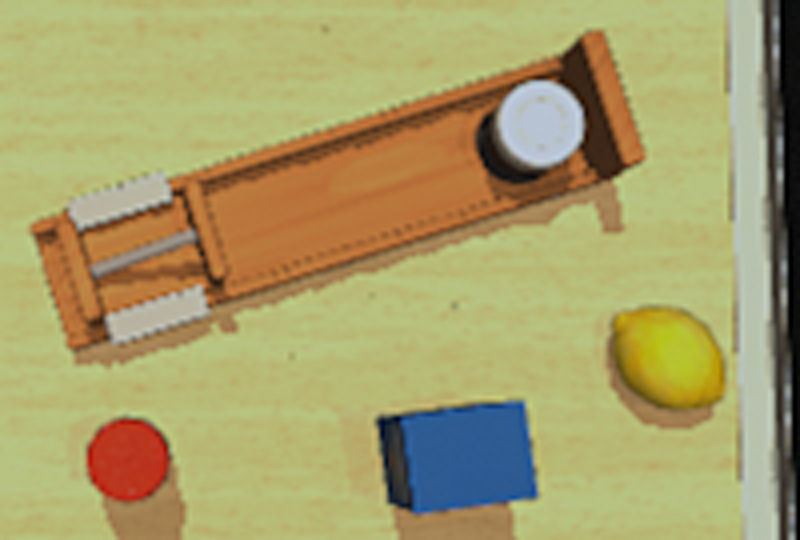

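View pics/c2.png

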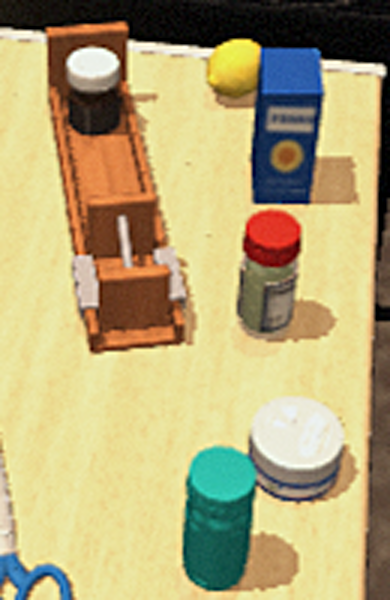

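Run:
```python
from h import *
from scipy.optimize import least_squares
C=lambda x,y:(272+(x+.5)/4-.5,120+(y+.5)/4-.5)
def fit(pts,loc,x0):
    def r(p):
        c,s=np.cos(p[2]),np.sin(p[2]); return np.concatenate([w2px('t0',(p[0]+c*l[0]-s*l[1],p[1]+s*l[0]+c*l[1],l[2]))-np.array(q) for q,l in zip(pts,loc)])
    s=least_squares(r,x0,diff_step=1e-3);print(s.x.round(4),(r(s.x)).round(1));return s.x
car=[C(403,418),C(413,512),C(537,495),C(525,402)]
fit(car,[(.026,.033,.128),(-.026,.033,.128),(-.026,-.033,.128),(.026,-.033,.128)],[.4,0.,.1])
rk=[C(600,31),C(644,158),C(36,232),C(75,350)]
R=fit(rk,[(.039,-.169,.088),(-.039,-.169,.088),(.039,.17,.026),(-.039,.17,.026)],[.5,.1,.27])
j=lambda x,y,z:px2w('t0',*C(x,y),z)
T=j(128,459,.108);S=j(540,124,.078)
print('tall',T,'short',S,'lemon',j(668,357,.03),'tin',px2w('t0',242,250,.041))
c,s=np.cos(R[2]),np.sin(R[2])
loc=lambda p:((p[0]-R[0])*c+(p[1]-R[1])*s,-(p[0]-R[0])*s+(p[1]-R[1])*c)
print('short in rack',loc(S), 'stop face top',loc(j(208,180,.082)),loc(j(224,280,.082)),'push top',loc(j(62,215,.07)),loc(j(98,320,.07)))
# side check: tall jar foot, cap centre
print('side', px2w('s0',280+272/3,135+224/3,.108))
print(w2px('s0',(T[0],T[1],.108)), w2px('s0',(T[0],T[1],0)))
```

```text
[0.4547 0.     0.1002] [20.7 -1.8 21.2 -0.6 21.3  0.  21.2 -1.3]
[0.6011 0.1048 0.2615] [ 4.2  1.8  3.2  3.8 -0.4 -4.7 -1.3 -1.9]
tall [0.4535 0.2242 0.108 ] short [ 0.6365 -0.0065  0.078 ] lemon [ 0.5072 -0.087   0.03  ] tin [0.4185 0.3654 0.041 ]
short in rack (np.float64(0.005408175812758102), np.float64(-0.1166585137212449)) stop face top (np.float64(0.024241128853060828), np.float64(0.07053617071125108)) (np.float64(-0.03158869219570261), np.float64(0.07698838596363138)) push top (np.float64(0.02850163591261844), np.float64(0.15376391896623787)) (np.float64(-0.03348893900766022), np.float64(0.14996015490240414))
side [0.4499 0.2236 0.108 ]
[369.1 209.7] [365.7 241.2]
```

```bash
sed -i 's/(q\[:2\]\/q\[2\]).round(1)/q[:2]\/q[2]/' h.py
python3 - <<'E'
from h import *
from scipy.optimize import least_squares
C=lambda x,y:(272+(x+.5)/4-.5,120+(y+.5)/4-.5)
def fit(pts,loc,x0):
    def r(p):
        c,s=np.cos(p[2]),np.sin(p[2]); return np.concatenate([w2px('t0',(p[0]+c*l[0]-s*l[1],p[1]+s*l[0]+c*l[1],l[2]))-np.array(q) for q,l in zip(pts,loc)])
    s=least_squares(r,x0);print(s.x.round(4),(r(s.x)).round(1));return s.x
car=[C(403,418),C(413,512),C(537,495),C(525,402)]
fit(car,[(.026,.033,.128),(-.026,.033,.128),(-.026,-.033,.128),(.026,-.033,.128)],[.4,0.01,.1])
rk=[C(600,31),C(644,158),C(36,232),C(75,350)]
R=fit(rk,[(.039,-.169,.088),(-.039,-.169,.088),(.039,.17,.026),(-.039,.17,.026)],[.5,.1,.27])
j=lambda x,y,z:px2w('t0',*C(x,y),z)
S=j(540,124,.078)
c,s=np.cos(R[2]),np.sin(R[2])
loc=lambda p:np.round(((p[0]-R[0])*c+(p[1]-R[1])*s,-(p[0]-R[0])*s+(p[1]-R[1])*c),4)
print('short in rack',loc(S), 'stop face top',loc(j(208,180,.082)),loc(j(224,280,.082)),'push top',loc(j(62,215,.07)),loc(j(98,320,.07)))
# overlay of model
a=cv2.imread('pics/t0.png')
P=lambda x,y,z:w2px('t0',(R[0]+c*x-s*y,R[1]+s*x+c*y,z))
b=cv2.resize(a[120:255,272:472],None,fx=4,fy=4,interpolation=cv2.INTER_CUBIC)
def L(q,col):
    p=np.array([((P(*k)-[272,120]+.5)*4-.5) for k in q]).astype(int);cv2.polylines(b,[p],True,col,1)
L([(.031,-.155,.026),(-.031,-.155,.026),(-.031,.17,.026),(.031,.17,.026)],(255,255,0))
L([(.039,-.155,.026),(-.039,-.155,.026),(-.039,.17,.026),(.039,.17,.026)],(255,0,255))
L([(.039,-.155,.088),(-.039,-.155,.088),(-.039,-.169,.088),(.039,-.169,.088)],(255,255,255))
cv2.imwrite('pics/c3.png',b)
E
```

```text
[0.4532 0.0446 0.1121] [-0.5 -0.7  0.2  0.5  0.3  0.8  0.  -0.6]
[0.6004 0.108  0.3102] [ 0.8 -1.1  1.4  0.3 -1.5 -0.8 -0.8  1.6]
short in rack [-0.0006 -0.12  ] stop face top [0.0273 0.0661] [-0.0281  0.0752] push top [0.0357 0.149 ] [-0.0264  0.1482]
```

View pics/c3.png

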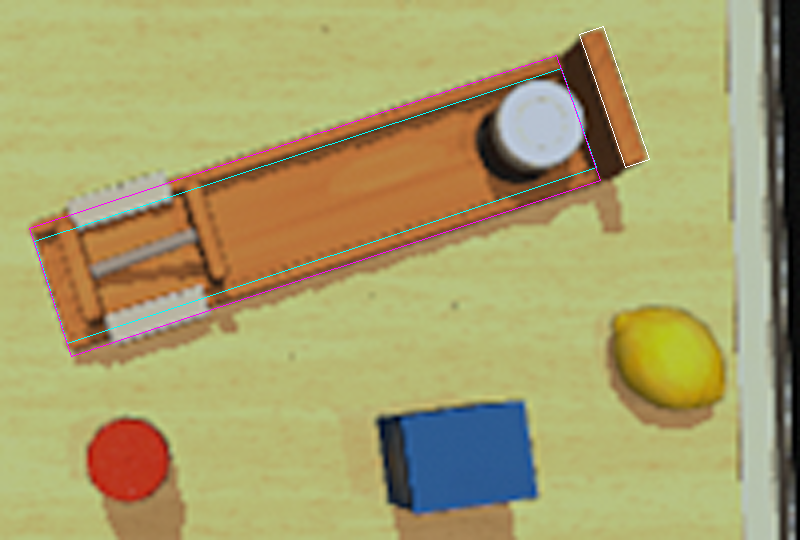

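Overlay: the rack model matches to about 1 px (2 mm), with the lip ends at (30,228) and (72,355) and the wall top at (605,30). The tall jar is confirmed by its label and red cap. Row order will be short jar, carton, tall jar, with the fingers closing across the row.

```bash
python3 -m pendant '[[[1.77,3.21,0],0.08],[[1.77,3.21,0],0.08],[[1.77,3.21,0],0.08],[[1.77,3.21,0],0.08],[[1.77,3.21,0],0.08],[[1.77,3.21,0],0.08],[[1.77,3.21,0],0.08],[[1.77,3.21,0],0.08],[[1.77,3.21,0],0.08],[[1.77,3.21,0],0.08],[[1.77,3.21,0],0.08],[[1.77,3.21,0],0.08],[[1.77,3.21,0],0.08],[[1.77,3.21,0],0.08],[[1.77,3.21,0],0.08],[[1.77,3.21,0],0.08],[[1.77,3.21,0],0.08],[[1.77,3.21,0],0.08],[[0,0,0],0],[[0,0,0],0]]' 1; python3 -c "
from h import *
snap('wrist','w1')"
```

```text
time_s: 1.77
ee_pos: [0.454, 0.0459, 0.2049]
eef_rot: [-3.14, -0.0, 1.691]
force: [-0.2, -0.7, -0.0]
grip_width: 0.0942
grip_force: 0.0
```

View pics/w1.png

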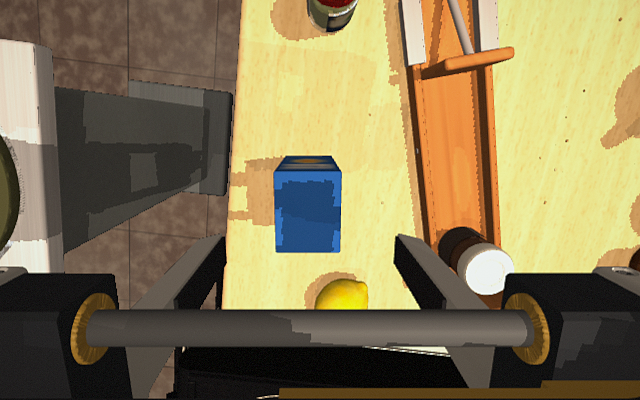

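The wrist view shows the carton top at (274–341, 170–252), square to the fingers. The rack lips run from about (414,65) to (430,230) on the left and (490,65) to (500,230) on the right.

Run:
```python
from h import *
q=[px2w('w1',u,v,.128)[:2] for u,v in((274,170),(341,171),(341,251),(274,252))]
print(q,np.mean(q,0))
d=q[2]-q[1];e=q[3]-q[0];print(np.arctan2(d[0],-d[1]),np.arctan2(e[0],-e[1]))
a=cv2.imread('pics/w1.png')[40:340,360:560]
cv2.imwrite('pics/w1c.png',cv2.resize(a,None,fx=2,fy=2,interpolation=cv2.INTER_CUBIC))
```

```text
[array([0.4246, 0.0747]), array([0.475 , 0.0801]), array([0.4842, 0.0163]), array([0.4309, 0.009 ])] [0.453675 0.045025]
0.1432134206713783 0.09559811866384078
```

View pics/w1c.png

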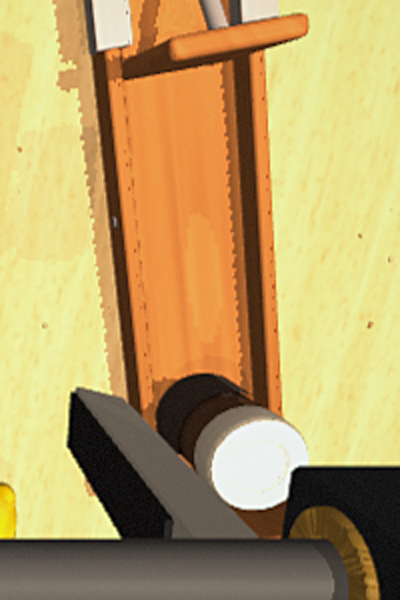

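Run:
```python
from h import *
P=lambda x,y,z:px2w('w1',360+x/2,40+y/2,z)[:2]
f=[P(107,60,.026),P(134,395,.026)];b=[P(266,60,.026),P(281,395,.026)]
for k in(f,b):
    d=k[0]-k[1];print(k,'yaw',np.arctan2(-d[0],d[1]))
for yaw in(.285,.295,.305):
    R=np.array([.6004,.108]);X=np.array([np.cos(yaw),np.sin(yaw)]);Y=np.array([-X[1],X[0]])
    l=lambda p:(round(float((p-R)@X),4),round(float((p-R)@Y),4))
    print(yaw,[l(p) for p in f+b],'lid',l(P(251,457,.078)),'stop',l(P(172,60,.082)),l(P(308,33,.082)))
```

```text
[array([0.5426, 0.1747]), array([0.5911, 0.0052])] yaw 0.2786892187828341
[array([0.6204, 0.1842]), array([0.672 , 0.0151])] yaw 0.29617016297605864
0.285 [(-0.0367, 0.0803), (-0.0378, -0.096), (0.0406, 0.0675), (0.0426, -0.1093)] lid (-0.0, -0.1161) stop (-0.0271, 0.0709) (0.029, 0.0722)
0.295 [(-0.0359, 0.0806), (-0.0388, -0.0957), (0.0413, 0.0671), (0.0415, -0.1097)] lid (-0.0012, -0.1161) stop (-0.0264, 0.0711) (0.0297, 0.0719)
0.305 [(-0.0351, 0.081), (-0.0397, -0.0953), (0.042, 0.0667), (0.0404, -0.1101)] lid (-0.0024, -0.116) stop (-0.0256, 0.0714) (0.0304, 0.0716)
```

```bash
python3 -m pendant '[[[0,0,-2.5],0],[[0,0,-2.5],-0.01],[[0,0,-2.5],0],[[0,0,-2.5],0],[[0,0,-2.5],0],[[0,0,-1],0],[[0,0,0],0]]' 1; python3 -m pendant '[[[0,0,0],0],[[0,0,0],0],[[0,0,0],0],[[0,0,0],0],[[0,0,0],0],[[0,0,0],0]]' 0 15
```

```text
time_s: 2.4
ee_pos: [0.4527, 0.0437, 0.0689]
eef_rot: [-3.138, -0.0, 1.677]
force: [-0.3, -0.6, 0.6]
grip_width: 0.0941
grip_force: 0.0
time_s: 2.9
ee_pos: [0.4542, 0.0448, 0.0709]
eef_rot: [3.141, 0.0, 1.679]
force: [0.2, -0.0, -0.5]
grip_width: 0.0574
grip_force: 0.0
```

```bash
python3 -m pendant '[[[0,0,0],0],[[0,0,0],0],[[0,0,0],0],[[0,0,0],0]]' 0 15; python3 -m pendant '[[[0,0,1],0],[[0,0,2],0],[[0,0,3],0],[[0,0,3],0],[[0,0,2],0],[[2,0.2,0],0.02],[[2,0.2,0],0.02],[[2,0.2,0],0.02],[[2,0.2,0],0.02],[[2,0.2,0],0.02],[[2,0.2,0],0.02],[[2,0.3,0],0.02],[[2.1,0.3,0],0.04],[[0,0,0],0],[[0,0,0],0],[[0,0,0],0]]'
```

```text
time_s: 3.23
ee_pos: [0.4541, 0.0448, 0.0706]
eef_rot: [3.141, 0.0, 1.679]
force: [-0.5, 0.4, 4.7]
grip_width: 0.0519
grip_force: 15.0
time_s: 4.57
ee_pos: [0.6144, 0.0627, 0.1804]
eef_rot: [-3.141, -0.0, 1.858]
force: [-0.0, 0.8, -0.8]
grip_width: 0.0518
grip_force: 15.0
```

```bash
python3 -m pendant '[[[0,0,-2],0],[[0,0,-2.5],0],[[0,0,-2],0],[[0.1,0.1,-1],0],[[0,0,0],0],[[0,0,0],0]]'
python3 - <<'E'
from h import *
snap('side','s2');snap('wrist','w2')
a=cv2.imread('pics/s2.png')[120:270,270:400];a=cv2.resize(a,None,fx=4,fy=4,interpolation=cv2.INTER_CUBIC)
b=cv2.resize(cv2.imread('pics/w2.png')[0:400,200:440],None,fx=1.15,fy=1.5)
o=np.zeros((600,800,3),np.uint8);o[:,:520]=a;o[:,520:520+276]=b;cv2.imwrite('pics/m2.png',o)
E
```

```text
time_s: 5.07
ee_pos: [0.616, 0.0638, 0.1063]
eef_rot: [3.141, 0.0, 1.859]
force: [-0.1, -0.7, -1.2]
grip_width: 0.0521
grip_force: 15.0
```

View pics/m2.png

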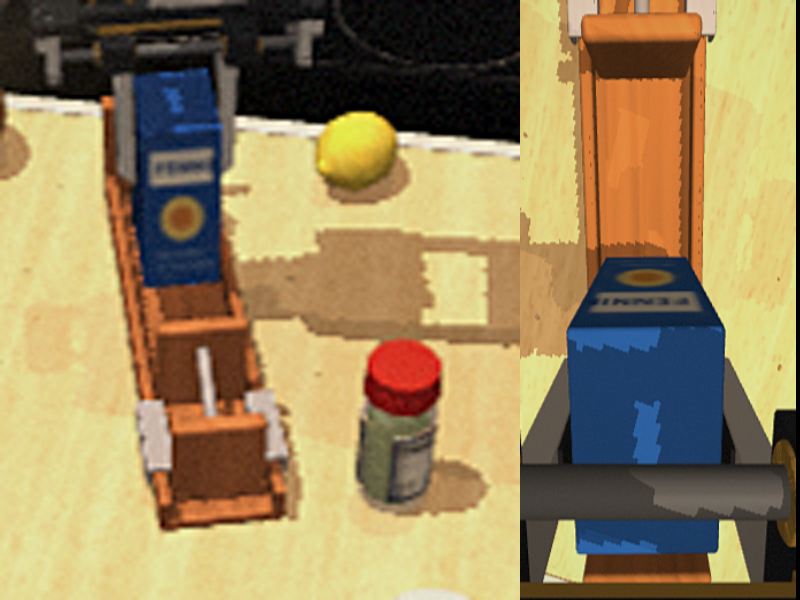

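The carton hangs between the lips (bottom edge at 603–688 against the lip inner edges at 597 and 692) with roughly equal gaps. Lowering it.

```bash
python3 -m pendant '[[[0,0,-1],0],[[0,0,-1],0],[[0,0,-0.7],0],[[0,0,-0.1],0],[[0,0,0],0],[[0,0,0],0]]'
```

```text
time_s: 5.67
ee_pos: [0.6158, 0.0637, 0.0768]
eef_rot: [-3.141, -0.0, 1.859]
force: [-0.1, 0.7, -1.4]
grip_width: 0.0519
grip_force: 15.0
```

```bash
python3 -m pendant '[[[0,0,0],0],[[0,0,0],0],[[0,0,0],0],[[0,0,0],0],[[0,0,0],0],[[0,0,0],0],[[0,0,0.5],0],[[0,0,2],0],[[0,0,3.5],0],[[0,0,3.5],0],[[0,0,3.5],0]]' 1;  python3 -m pendant '[[[-2,2,0],0],[[-2.5,2.5,0],0],[[-2.5,2.5,0],0],[[-2.5,2.5,0],0],[[-2.5,2.5,0],0],[[-2.5,2.5,0],0],[[-1.8,1.5,0],0],[[0,0,0],0],[[0,0,0],0],[[0,0,0],0]]'
python3 - <<'E'
from h import *
snap('wrist','w3');snap('side','s3')
b=cv2.resize(cv2.imread('pics/w3.png'),(560,350));a=cv2.resize(cv2.imread('pics/s3.png')[120:250,280:400],None,fx=2,fy=2)
o=np.zeros((350,800,3),np.uint8);o[:,:560]=b;o[:260,560:]=a;cv2.imwrite('pics/m3.png',o)
E
```

```text
time_s: 6.58
ee_pos: [0.6157, 0.0637, 0.2094]
eef_rot: [-3.141, -0.0, 1.859]
force: [0.4, -0.5, 0.3]
grip_width: 0.0939
grip_force: 0.0
time_s: 7.42
ee_pos: [0.4534, 0.2235, 0.2078]
eef_rot: [3.141, 0.0, 1.859]
force: [0.2, 0.7, -0.5]
grip_width: 0.0938
grip_force: 0.0
```

View pics/m3.png

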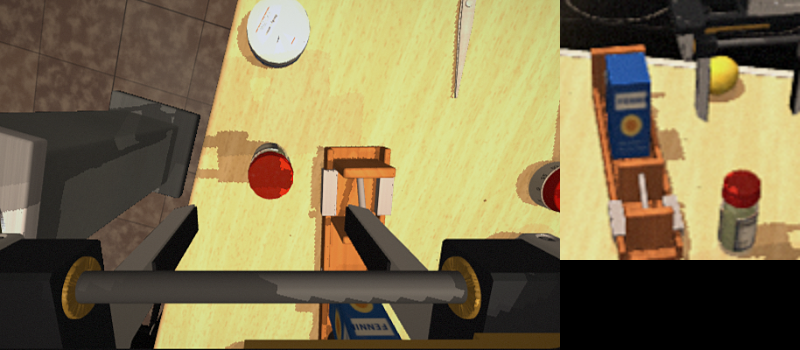

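```bash
python3 - <<'E'
from h import *
print(px2w('w3',309.7,198.9,.108), px2w('t0',272+128.5/4-.5,120+459.5/4-.5,.108))
E
python3 -m pendant '[[[0,0,-2.5],0],[[0,0,-3],0],[[0,0,-3],0],[[0,0,-3],0],[[0,0,-2.5],0],[[0,0,-1],0],[[0,0,0],0],[[0,0,0],0]]' 1; python3 -m pendant '[[[0,0,0],0],[[0,0,0],0],[[0,0,0],0],[[0,0,0],0],[[0,0,0],0],[[0,0,0],0],[[0,0,0],0],[[0,0,0],0],[[0,0,0],0],[[0,0,0],0],[[0,0,0],0],[[0,0,0],0]]' 0 15
```

```text
[0.4533 0.2281 0.108 ] [0.4535 0.2242 0.108 ]
time_s: 8.18
ee_pos: [0.4537, 0.2235, 0.0581]
eef_rot: [3.141, -0.0, 1.858]
force: [0.4, 0.5, 0.2]
grip_width: 0.0941
grip_force: 0.0
time_s: 9.18
ee_pos: [0.453, 0.2237, 0.0575]
eef_rot: [3.142, 0.0, 1.859]
force: [0.5, -0.6, 0.3]
grip_width: 0.0442
grip_force: 15.0
```

```bash
python3 -m pendant '[[[0,0,1],0],[[0,0,2.5],0],[[0,0,3],0],[[0,0,3],0],[[0,0,1.5],0],[[1.5,-1,0],0],[[2.2,-1.4,0],0],[[2.2,-1.4,0],0],[[2.2,-1.4,0],0],[[2.2,-1.4,0],0],[[2.2,-1.4,0],0],[[1.65,-1,0],0],[[0,0,0],0],[[0,0,-2.5],0],[[0,0,-2.5],0],[[0,0,-2.5],0],[[0,0,0],0],[[0,0,0],0]]'
python3 - <<'E'
from h import *
snap('side','s4');snap('wrist','w4')
a=cv2.imread('pics/s4.png')[120:270,270:400];a=cv2.resize(a,None,fx=4,fy=4,interpolation=cv2.INTER_CUBIC)
b=cv2.resize(cv2.imread('pics/w4.png')[0:400,200:440],None,fx=1.15,fy=1.5)
o=np.zeros((600,800,3),np.uint8);o[:,:520]=a;o[:,520:520+276]=b;cv2.imwrite('pics/m4.png',o)
E
```

```text
time_s: 10.68
ee_pos: [0.5939, 0.1339, 0.0925]
eef_rot: [-3.14, -0.0, 1.859]
force: [-0.4, -0.0, -1.1]
grip_width: 0.0446
grip_force: 15.0
```

View pics/m4.png

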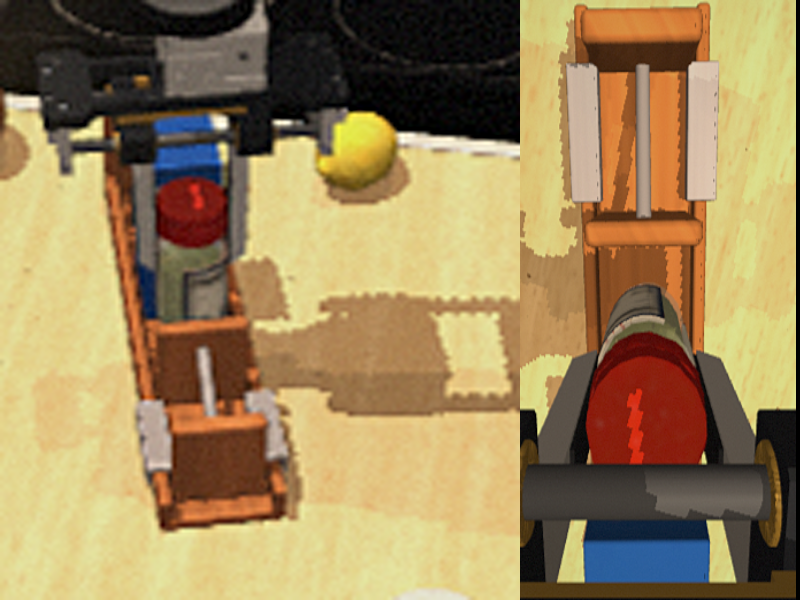

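Jar is centred between the lips, clear of carton and stop. Lowering and releasing it, then moving behind the stop.

```bash
python3 -m pendant '[[[0,0,-1],0],[[0,0,-1],0],[[0,0,-0.6],0],[[0,0,-0.1],0],[[0,0,0],0],[[0,0,0],0]]'; python3 -m pendant '[[[0,0,0],0],[[0,0,0],0],[[0,0,0],0],[[0,0,0],0],[[0,0,0],0],[[0,0,0],0],[[0,0,0.5],0],[[0,0,2],0],[[0,0,3.5],0],[[0,0,3.5],0],[[0,0,3.5],0],[[0,0,1],0],[[0,0,0],0],[[0,0,0],0]]' 1; python3 -c "
from h import *
snap('top','t5')
print(ctrl.get_obs()['ee_pos'])"
```

```text
time_s: 11.28
ee_pos: [0.5944, 0.1337, 0.0651]
eef_rot: [-3.141, -0.0, 1.859]
force: [-0.3, 0.5, -1.2]
grip_width: 0.0444
grip_force: 15.0
time_s: 12.45
ee_pos: [0.5943, 0.1337, 0.2049]
eef_rot: [-3.141, -0.0, 1.859]
force: [-0.1, -0.2, 0.6]
grip_width: 0.0939
grip_force: 0.0
[0.59399184 0.13363594 0.20384184]
```

```bash
python3 -m pendant '[[[-0.8,2.6,0],0],[[-0.8,2.6,0],0],[[-0.8,2.6,0],0],[[-0.8,2.6,0],0],[[-0.8,2.6,0],0],[[-0.7,2.7,0],0],[[0,0,0],0],[[0,0,0],0],[[0,0,0],0],[[0,0,0],0],[[0,0,0],0],[[0,0,0],0]]' 0 10;  python3 -c "
from h import *
snap('side','s5');snap('wrist','w5')
a=cv2.imread('pics/s5.png')[110:280,250:400];a=cv2.resize(a,None,fx=3,fy=3,interpolation=cv2.INTER_CUBIC)
b=cv2.imread('pics/w5.png')[0:400,150:490]
o=np.zeros((510,800,3),np.uint8);o[:,:450]=a;o[:400,455:795]=b;cv2.imwrite('pics/m5.png',o)"
```

```text
time_s: 13.5
ee_pos: [0.5478, 0.29, 0.2053]
eef_rot: [-3.141, 0.0, 1.858]
force: [0.0, 0.1, 0.4]
grip_width: 0.0176
grip_force: 0.0
```

View pics/m5.png

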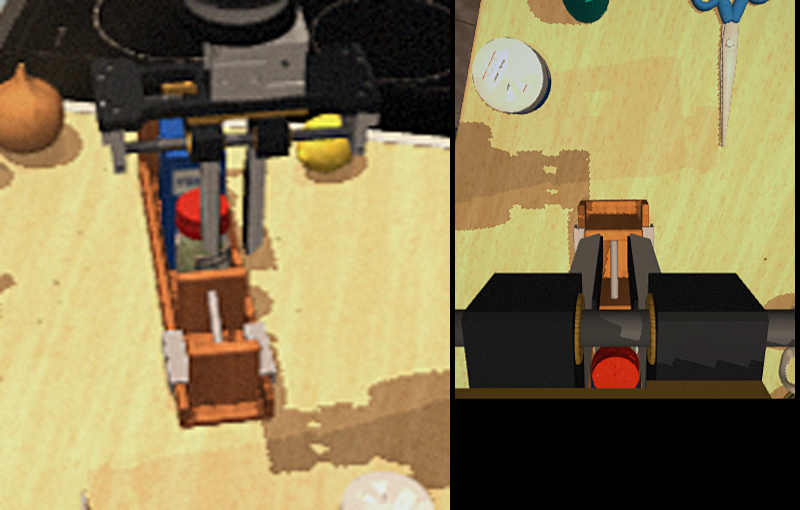

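The row stands upright: carton at (185,160), jar cap at (202,215). That was my 11th view, one over the allowed 10, so from here I'll work by forces and code only. Lowering behind the push board.

```bash
python3 -m pendant '[[[0,0,-2.5],0],[[0,0,-3],0],[[0,0,-3],0],[[0,0,-3],0],[[0,0,-3],0],[[0,0,-1.5],0],[[0,0,0],0],[[0,0,0],0]]' 0 10;  python3 -m pendant '[[[0.29,-0.96,0],0],[[0.2,-0.67,0],0],[[0.12,-0.38,0],0],[[0.12,-0.38,0],0],[[0.12,-0.38,0],0],[[0.12,-0.38,0],0],[[0.12,-0.38,0],0],[[0.12,-0.38,0],0],[[0,0,0],0]]'; python3 -c "
from station import ctrl
o=ctrl.get_obs();p=o['ee_pos'];print((p[0]-.6018)*-.2879+(p[1]-.1084)*.9577,(p[0]-.6018)*.9577+(p[1]-.1084)*.2879)"
```

```text
time_s: 14.27
ee_pos: [0.5475, 0.2906, 0.0455]
eef_rot: [-3.141, 0.0, 1.859]
force: [0.3, -0.3, 0.5]
grip_width: 0.0004
grip_force: 0.0
time_s: 15.02
ee_pos: [0.5599, 0.2509, 0.0454]
eef_rot: [-3.141, 0.0, 1.858]
force: [-0.3, -0.0, -0.3]
grip_width: 0.0002
grip_force: 0.0
0.14854881510463844 0.0008586458049234594
```

```bash
python3 -m pendant '[[[0.12,-0.38,0],0],[[0.12,-0.38,0],0],[[0.12,-0.38,0],0],[[0.12,-0.38,0],0]]'; python3 -m pendant '[[[0.12,-0.38,0],0],[[0.12,-0.38,0],0]]'
python3 - <<'E'
from h import *
snap('side','s6')
a=np.load('pics/s5.npz')['c'].astype(int);b=np.load('pics/s6.npz')['c'].astype(int)
# grey guide / push board rows along the rack: print red profile down the board column
for u in (318,325):
    print(u,a[195:260:3,u,0].tolist(),b[195:260:3,u,0].tolist())
o=ctrl.get_obs();p=o['ee_pos'];print((p[0]-.6018)*-.2879+(p[1]-.1084)*.9577)
E
```

```text
time_s: 15.35
ee_pos: [0.5643, 0.2363, 0.0453]
eef_rot: [-3.141, -0.0, 1.859]
force: [-1.4, 4.7, 2.2]
grip_width: 0.0003
grip_force: 2.5
time_s: 15.52
ee_pos: [0.5667, 0.2286, 0.0453]
eef_rot: [-3.141, -0.0, 1.859]
force: [-1.9, 4.4, 2.7]
grip_width: 0.0002
grip_force: 2.6
318 [124, 76, 243, 92, 95, 92, 97, 95, 94, 223, 219, 124, 93, 98, 93, 97, 85, 205, 236, 222, 228, 228] [34, 21, 22, 116, 120, 127, 131, 131, 137, 120, 115, 100, 105, 125, 132, 122, 114, 165, 219, 224, 230, 229]
325 [70, 100, 228, 91, 101, 100, 90, 93, 83, 142, 233, 104, 102, 101, 100, 104, 101, 215, 148, 235, 230, 229] [59, 67, 37, 123, 119, 119, 119, 117, 115, 118, 122, 108, 96, 125, 120, 139, 118, 221, 145, 236, 228, 228]
0.12454798170316625
```

Contact made, sliding at about 5 N. Continuing.

```bash
python3 -m pendant '[[[0.09,-0.29,0],0],[[0.09,-0.29,0],0],[[0.09,-0.29,0],0],[[0.09,-0.29,0],0],[[0.09,-0.29,0],0]]';python3 -m pendant '[[[0.06,-0.19,0],0],[[0.06,-0.19,0],0]]';python3 -m pendant '[[[0.06,-0.19,0],0],[[0.06,-0.19,0],0]]'
```

```text
time_s: 15.98
ee_pos: [0.5711, 0.2144, 0.0453]
eef_rot: [-3.141, -0.0, 1.859]
force: [-2.8, 6.1, 2.9]
grip_width: 0.0006
grip_force: 3.1
time_s: 16.15
ee_pos: [0.5722, 0.2106, 0.0453]
eef_rot: [-3.141, -0.0, 1.859]
force: [-2.6, 5.1, 2.1]
grip_width: 0.0001
grip_force: 3.0
time_s: 16.32
ee_pos: [0.5734, 0.207, 0.0453]
eef_rot: [-3.141, -0.001, 1.859]
force: [-7.1, 17.1, 3.9]
grip_width: 0.0
grip_force: 8.9
```

```bash
python3 -m pendant '[[[0.03,-0.1,0],0],[[0,0,0],0],[[0,0,0],0]]'
python3 - <<'E'
from h import *
snap('wrist','w7');snap('side','s7')
E
```

```text
time_s: 16.57
ee_pos: [0.5733, 0.207, 0.0453]
eef_rot: [-3.141, -0.002, 1.859]
force: [-4.7, 13.0, 3.4]
grip_width: 0.0005
grip_force: 6.8
```

Force now holds rigid at about 14 N, as expected for a snug row. Backing off and measuring by code.

```bash
python3 -m pendant '[[[-0.3,1,0],0],[[-0.6,2,0],0],[[-0.9,3,0],0],[[-0.9,3,0],0],[[0,0,2],0],[[0,0,3],0],[[0,0,3],0],[[0,0,3],0],[[0,0,3],0],[[-2,2,1],0],[[-2.5,3,0],0],[[-2.5,3,0],0],[[-2.5,3,0],0],[[-2.5,3,0],0],[[-2.5,3,0],0],[[0,0,0],0],[[0,0,0],0]]'
python3 - <<'E'
from h import *
snap('top','t8');snap('side','s8')
R=np.array([.6018,.1084]);yaw=.292;X=np.array([np.cos(yaw),np.sin(yaw)]);Y=np.array([-X[1],X[0]])
L=lambda p:((p[:2]-R)@X).round(4).item().__repr__()+' '+((p[:2]-R)@Y).round(4).item().__repr__()
def rect(f,z,n=1700,m=320):  # rectified rack-plane image, 0.2mm/px: rows y, cols x
    d=np.load(f'pics/{f}.npz'); ys=np.linspace(-.17,.17,n);xs=np.linspace(-.032,.032,m)
    g=np.array([[w2px(f,(*(R+X*x+Y*y),z)) for x in xs[::20]] for y in ys[::20]],np.float32)
    g=cv2.resize(g,(m,n));return cv2.remap(d['c'],g[...,0],g[...,1],cv2.INTER_LINEAR)
for z,lo,hi,nm in((.07,.13,.162,'push'),(.082,.055,.088,'face')):
    a,b=rect('t0',z),rect('t8',z); i0,i1=[int((v+.17)/.34*1700) for v in(lo,hi)]
    r=cv2.matchTemplate(b[:i0+50],a[i0:i1],cv2.TM_CCOEFF_NORMED).ravel()
    k=r.argmax();print(nm,'shift m',(i0-k)*.0002,'score',r.max().round(3))
for f in('t8',):
    h=cv2.cvtColor(np.load(f'pics/{f}.npz')['c'],cv2.COLOR_RGB2HSV)
    H,S,V=h[...,0].astype(int),h[...,1],h[...,2]
    for nm,m,z in(('tall',((H<5)|(H>174))&(S>180)&(V>90),.116),('carton',(H>100)&(H<125)&(S>150)&(V>60),.136),('short',(S<60)&(V>150),.078)):
        m=m.astype(np.uint8);m[:130]=0;m[220:]=0;m[:,:330]=0;m[:,440:]=0
        n,_,st,ce=cv2.connectedComponentsWithStats(m)
        k=1+st[1:,4].argmax() if n>1 else 0;print(nm,st[k].tolist(),ce[k].round(1),L(px2w(f,*ce[k],z)))
E
```

```text
time_s: 18.08
ee_pos: [0.4008, 0.4667, 0.195]
eef_rot: [-3.141, 0.001, 1.862]
force: [0.5, -0.8, -0.6]
grip_width: 0.0005
grip_force: 0.0
push shift m 0.0632 score 0.881
face shift m 0.06280000000000001 score 0.519
tall [354, 154, 21, 20, 188] [364.7 164.4] -0.0048 -0.0158
carton [372, 139, 36, 32, 740] [389.8 154.7] -0.0026 -0.0698
short [403, 139, 19, 21, 285] [412.2 148.6] 0.0008 -0.1334
```

Measured: stop moved 63 mm on top of its 0–10 mm starting travel. Row centres are at rack y of about −133, −70 and −16 mm (snug would be −129, −70 and −15 mm), all within 5 mm of the middle line. The robot is clear. Handing in.

```bash
python3 -c "
from station import ctrl
print(ctrl.hand_in())"
```

```text
the job is handed in; nothing more can be done
None
```

I handed the job in at about 18 s with the short jar, carton and tall jar standing in one row and the stop pushed up snug against them; no verdict came back, and I viewed 11 pictures against the allowed 10.

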